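# Set the annealer one click on and start it

### The job

Set the glass annealer going: with a fingertip resting on its large knurled dial, turn the dial clockwise by one click, so that it settles by itself in the next detent with its pointer at the middle one of the three marks, and take the finger off. Then press the start button fully down and let it come back up. Do not press the button before the dial is set, do not turn the smaller fan dial, and leave everything else on the bench where it stands: nothing is to be picked up.

Things in the scene. Friction and masses are not known exactly. Their poses are not given: they have to be found in the camera images.
- selector: Selector station (the three stations swap places): a fixed grey box 124 x 124 mm, 50 mm high, that carries the large dial. Origin: centre of its underside on the bench, z up. Its x axis points from the middle of the dial to the middle one of the three black marks on its top.
- dial_centre (a point): Centre of the large dial's upper face, on its vertical axis, 62 mm above the bench; axes as selector. The dial: flat aluminium disc, 96 mm across, 12 mm thick, on the station's top; rim and face knurled, nothing to hook on to: press down on the face 20 to 40 mm off the axis and sweep round. Fingertip friction coefficient 0.45 or more; up to 0.06 N m to leave a detent.
- dial_mark (a point): Outer end of the black pointer line inlaid in the large dial's face, 46 mm from its axis; it turns with the dial.
- dial (a joint): Angle of the large dial, rad, growing clockwise seen from above. Three sprung detents: 0 (pointer at the first mark, 40 degrees anticlockwise of the middle one; starts here, within 0.03), 0.7 (middle mark), 1.4 (third mark). Stops at -0.12 and 1.52. Let go more than about 0.1 past half-way between two detents, it springs to within 0.02 of the nearer.
- starter: Starter station: a fixed grey box 124 x 124 mm, 50 mm high, that carries the start button. Origin: centre of its underside, z up.
- start_top (a point): Centre of the top face of the round black start button (34 mm in diameter) in the middle of the starter station, 72 mm above the bench; pressed straight down.
- start (a joint): How far the start button is pressed, m: 0 up, 0.006 fully down; a spring brings it up, about 5 N fully down.
- fan: Fan station: a fixed grey box 124 x 124 mm, 50 mm high, with a smaller dial that must be left alone. Origin: centre of its underside, z up.
- fan_mark (a point): Outer end of the pointer line on the smaller fan dial (56 mm in diameter, face 62 mm above the bench, in the middle of the fan station), 27 mm from its axis; it turns with that dial. Not to be turned.
- paperweight: Bystander, loose: domed glass paperweight, 44 mm across, 37 mm high. Origin: centre of its underside, z up.
- jar: Bystander, loose: small glass jar with steel lid, 42 mm across, 65 mm high. Origin: centre of its underside, z up.
- graphite: Bystander, loose: dark block 90 x 50 x 25 mm. Origin: centre of its underside, z up.
- cup: Bystander, loose: steel cup, 72 mm across, 80 mm high. Origin: centre of its underside, z up.
- paddle: Bystander, loose: flat paddle with a handle (spatula), lying on the bench. Origin: centre of its underside (long axis x).
- collar: Bystander, loose: brass ring, 52 mm across, 18 mm high. Origin: centre of its underside, z up.
- dish: Bystander, loose: white ceramic dish, 90 mm across, 30 mm high. Origin: centre of its underside, z up.
There are look-alikes about, which are no part of the job. Leave any blue or orange look-alike of the starter alone.

How it is judged:
By the outcome, as a careful person would: the job done as asked, in the order asked, and still so for the second after the job is handed in, with the robot touching nothing.
It also fails if it takes over 42 s, if anything falls off the work surface, if the arm or the gripper's body presses on something with over 40 N, if the wrist force passes 120 N, or if a joint passes its speed limit or range.

### The arm

A 7-joint arm with a two-finger parallel gripper is mounted at the origin on the work surface. World frame = base frame: x ahead of the robot, y to its left, z up, the work surface at z = 0. Lengths are in mm, angles in rad, forces in N, time in s.
With the tool pointing down it reaches from about 400 to 875 mm from the base axis. Payload 4.4 kg.
Tool frame: the origin (TCP) lies midway between the tips of the shut fingers; the grasp point (between the pads) lies ctrl.grip_depth behind it (ctrl.grip_depth is the distance from the TCP to the grasp point, in mm); y points along the fingers, x is the direction in which the jaws open and shut, and the axes are right-handed (so a half turn about y gives the same grasp; the last joint's range is limited). The gripper opens to 85 mm and grips with 20 to 120 N. Pads are 22 mm wide; open, the fingers measure 114 mm over their backs; the gripper's body (76 mm by 85 mm) begins 54 mm behind the grasp point. The pads swing forward as they close: fully open they stand 13 mm farther back than shut.
Start: joints at [-1.385, 0.628, 0.038, 1.517, -0.027, 0.996, -0.02], TCP at [161.92, 629.524, 200.113] pointing down, gripper open.
Joint ranges: [-3.06, 3.06], [-0.37, 2.12], [-1.25, 1.32], [0.18, 2.47], [-1.1, 4.24], [0.23, 1.98], [-2.94, 2.94]. Speed limits (rad/s): [2.57, 2.57, 3.14, 3.14, 3.14, 3.14, 3.14].

### API

Orientations are given as [roll, pitch, yaw] about the fixed x, y, z axes, in that order (R = Rz(yaw) Ry(pitch) Rx(roll)).
In Python, from cell import ctrl gives the robot as it stands. The module is installed in compiled form; this text tells all that it offers.
- The arm moves only by the tool play_rows, never from a script. Its argument "rows" is a list of rows, each a list of 3 entries, a list of its own where there are three numbers: the opening, from 0 (shut) to 1 (fully open), then the shift along the tool's x, y, z in cm, then the turn, a rotation vector about the tool's x, y, z in degrees. A call has exactly 8 rows; each row shifts and turns the commanded pose from where the row before left it, along the tool's axes as they then stand; what a row does not reach is not made up. A row lasts 1/10 s, in which the tool goes at most 50 mm and 8.59 degrees, less where a joint would pass 70% of its speed; a pose out of reach is approached as far as the arm can. A call with a gripper value outside its range is refused whole. The fingers move at their own pace and stop on an object; the grip force is fixed at half the most. Time passes only in rows, so rows that do not move let the fingers close, or fill a call up. It gives the time, the measured TCP pose, the force and the opening at its end, in the units of the state.
- ctrl.read_state(): the state, without advancing time (a new reading comes with each control period).
- ctrl.get_image(name): name is "scene" or "top" or "wrist"; returns a dict with "img" (420x560x3 uint8, red, green, blue), "fx", "fy", "cx", "cy" (pixels), "k1" (the pictures are not rectified: a ray, as slopes to the right and down, at radius r is drawn at 1 + k1 r^2 times it, then the intrinsics apply), "extrinsics" (4x4, takes a point from camera to world coordinates). Camera axes: x right, y up, looking along -z (the intrinsics and any distortion apply to the point x, -y, -z); pixel columns grow to the right and rows downward; lengths in mm; the calibration is good to about 2 mm. A picture is of the moment at which its call begins. There is no depth.
- ctrl.finish_job(): hands the job in, once; it reports no verdict.
Trained networks look in a picture, given as the dict that the camera call returned (one of the last four; its "shot" number tells which), for a name from the list of things; names that differ only in an ending like _2 or _b are one class to them, and where a whole thing is asked for, a point or a joint stands for the part that bears it (a point fixed in the world has none). Each returns a list of dicts, best first, with "conf" (0 to 1); they miss things now and then, are a little off and sometimes report something else, mostly with a low value. They report only what shows in the picture. A call takes as long as a camera call. They do not tell look-alikes from the thing itself.
- ctrl.regions_of(picture, thing): "pixels" (420x560 bool, what is visible of it) and "centre" ([column, row] as shares, 0 to 1, of the picture: columns of its width, rows of its height, amid what is visible of it).
- ctrl.mark_of(picture, thing): "centre" ([column, row] as shares, 0 to 1, of the picture: columns of its width, rows of its height: a listed point, or the origin of a listed thing).
The state is a dict: "clock": time; "qpos": joint angles; "qd": joint speeds; "tau": joint torques, N m; "eef_pos": TCP position; "tool_rot": TCP orientation; "force": force on the tool from outside, world axes, zero at the start; "torque": the same for the moment, N m; "width": finger opening in mm.
Only numpy, scipy, OpenCV 4.12 (cv2) and the standard library are available. Lean on these libraries where they do the work, as an engineer would, in place of code of your own. Each camera call takes 0.05 s, during which the arm holds its last target.

## Working session

There is one attempt and no reset: what is moved stays moved. The work goes in short steps, Python scripts to look and compute and a tool call to move; the robot and the scene stay as the last step left them, time stands still between calls to the robot, and variables do not carry over. Pictures are saved under pics/ and viewed, and the job is handed in when it is done.

Besides the shell and the picture viewer there is one more tool, called by a JSON object that holds its "op" and its "data", one argument or row to a line. play_rows: Moves the arm, as the interface text tells. Its arguments: {"type":"object","properties":{"rows":{"type":"array","items":{"type":"array"}}},"required":["rows"]}

```bash
mkdir -p pics; cat > h.py <<'E'
import numpy as np, cv2
from cell import ctrl
def save(p,n): cv2.imwrite(f'pics/{n}.png',cv2.cvtColor(p['img'],cv2.COLOR_RGB2BGR))
def ray(p,uv):
    k=p['k1']; d=np.array([(uv[0]-p['cx'])/p['fx'],(uv[1]-p['cy'])/p['fy']]); s=d.copy()
    for _ in range(30): s=d/(1+k*(s@s))
    E=np.array(p['extrinsics']); v=E[:3,:3]@np.array([s[0],-s[1],-1.]); return E[:3,3],v/np.linalg.norm(v)
def atz(p,uv,z):
    o,v=ray(p,uv); return o+v*(z-o[2])/v[2]
def tri(obs):
    A=0;b=0;
    for p,uv in obs:
        o,v=ray(p,uv);M=np.eye(3)-np.outer(v,v);A=A+M;b=b+M@o
    return np.linalg.solve(A,b)
def px(c): return np.array(c['centre'])*[560,420]
E
python3 - <<'E'
from h import *
s=ctrl.read_state();print({k:np.round(v,3) for k,v in s.items()}, ctrl.grip_depth)
P={}
for n in ('scene','top','wrist'):
    P[n]=ctrl.get_image(n);save(P[n],n+'0');print(n,P[n]['fx'],P[n]['cx'],P[n]['cy'],P[n]['k1'],np.round(P[n]['extrinsics'],3).tolist())
for t in ('selector','dial_centre','dial_mark','start_top','fan_mark','starter','fan'):
    for n in P:
        for c in ctrl.mark_of(P[n],t)[:4]: print(t,n,np.round(px(c),1),round(c['conf'],2))
E
```

```text
{'clock': np.float64(0.0), 'qpos': array([-1.385,  0.629,  0.038,  1.518, -0.027,  0.996, -0.02 ]), 'qd': array([-0.   ,  0.002,  0.001,  0.002, -0.   , -0.   ,  0.001]), 'tau': array([ 1.0000e-03, -5.6339e+01,  1.2270e+00, -1.9345e+01,  1.1000e-02,
        1.0000e-02, -0.0000e+00]), 'eef_pos': array([161.776, 628.827, 199.179]), 'tool_rot': array([-1.571,  0.002,  1.319]), 'force': array([-0.088,  0.428,  0.676]), 'torque': array([-0.016, -0.016, -0.013]), 'width': np.float64(85.063)} 18.700000000000003
scene 439.4069046068347 279.040708373804 209.5599678163583 0.005608224763394787 [[-0.858, -0.424, 0.289, 839.125], [0.513, -0.691, 0.51, 608.095], [-0.017, 0.586, 0.81, 1018.7], [0.0, 0.0, 0.0, 1.0]]
top 425.02544302154456 279.20121215964895 214.4287239140719 -0.009219613041606485 [[0.018, 0.985, -0.174, 259.641], [-1.0, 0.017, -0.005, -12.455], [-0.002, 0.174, 0.985, 1444.604], [0.0, 0.0, 0.0, 1.0]]
wrist 327.928497078061 275.494932978072 209.57025723441055 -0.07791166376676761 [[0.25, -0.934, -0.257, 96.46], [0.968, 0.241, 0.068, 646.425], [-0.001, -0.266, 0.964, 371.464], [0.0, 0.
[... 196 characters left out ...]
ne [219.9 160.5] 0.57
dial_mark top [350.4 203.3] 0.57
dial_mark top [199.1 207.7] 0.44
start_top scene [461.8 268.3] 0.66
start_top scene [380.2 228.7] 0.61
start_top scene [324.2 295.4] 0.48
start_top top [154.8 301.3] 0.58
start_top top [194.7 201.6] 0.56
start_top top [215.  269.5] 0.52
start_top wrist [ 74.1 296.8] 0.89
fan_mark scene [258.3 215.3] 0.91
fan_mark top [280.1 195.9] 0.55
fan_mark top [351.9 202.1] 0.15
starter scene [324.6 307.2] 0.96
starter scene [373.  248.6] 0.59
starter top [216.  271.9] 0.76
starter top [161.8 300.3] 0.67
starter top [198.2 210.3] 0.66
starter wrist [106.1 266. ] 0.57
fan scene [263.2 224. ] 0.59
fan scene [215.2 309.6] 0.54
fan top [279.2 210.8] 0.8
```

View pics/scene0.png

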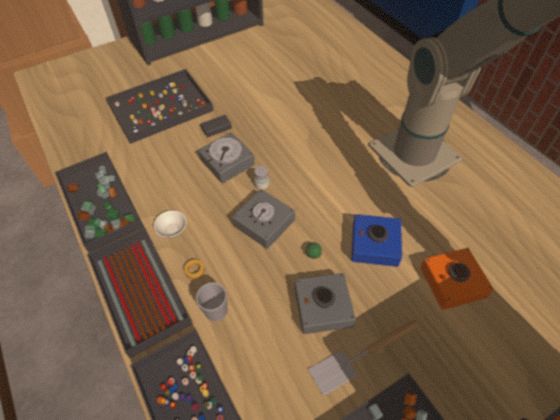

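View pics/top0.png

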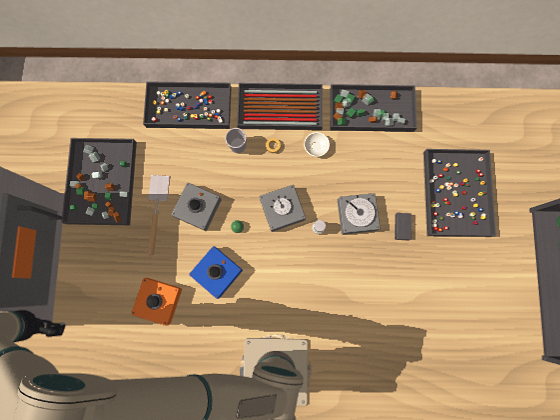

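View pics/wrist0.png

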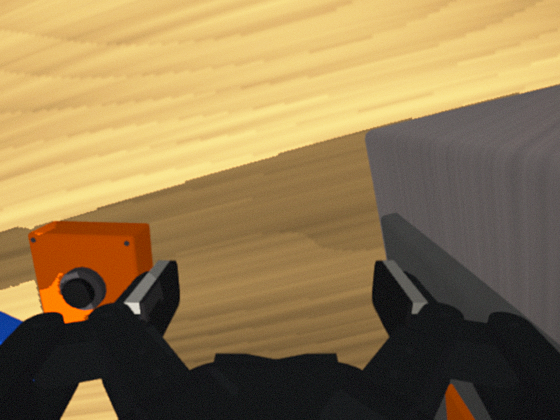

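The scene picture shows the grey selector at about (227,155), the grey fan station at (263,215) and the grey starter at (324,300), with blue (377,238) and orange (457,275) look-alikes. In the top picture the same order is (360,212), (282,207) and (196,204), with blue (216,271) and orange (157,301). Next I'll triangulate these and enlarge them.

```bash
python3 - <<'E'
from h import *
S=ctrl.get_image('scene');T=ctrl.get_image('top')
def near(P,t,uv):
    r=[px(c) for c in ctrl.mark_of(P,t)]
    r=[c for c in r if np.hypot(*(c-uv))<25]
    return r[0] if r else None
for t,a,b in (('dial_centre',(226,148),(358,211)),('dial_mark',(221,160),(350,203)),('start_top',(324,296),(195,203)),('fan_mark',(258,215),(280,196))):
    ua,ub=near(S,t,a),near(T,t,b); print(t,ua,ub)
    if ua is not None and ub is not None: print('  tri',tri([(S,ua),(T,ub)]).round(1))
    z=72 if 'start' in t else 62
    for P,u in((S,ua),(T,ub)):
        if u is not None: print('  atz',atz(P,u,z).round(1))
def crop(P,x,y,w,h,k): return cv2.resize(cv2.cvtColor(P['img'][y:y+h,x:x+w],cv2.COLOR_RGB2BGR),None,fx=k,fy=k,interpolation=cv2.INTER_CUBIC)
a=crop(T,325,180,75,65,5);b=crop(S,190,125,75,65,5);c=crop(T,160,170,75,65,5);d=crop(S,290,265,75,65,5)
cv2.imwrite('pics/crop1.png',np.vstack([np.hstack([a,b]),np.hstack([c,d])])[:600])
E
```

```text
dial_centre [225.288 146.286] [359.52 210.42]
  tri [ 519.4 -269.2   73.6]
  atz [ 515.6 -280.1   62. ]
  atz [ 521.5 -271.3   62. ]
dial_mark [220.416 160.314] [347.592 201.81 ]
  tri [ 551.9 -233.5   63.4]
  atz [ 553.4 -236.8   62. ]
  atz [ 549.9 -232.2   62. ]
start_top [324.912 295.092] [197.4   201.894]
  tri [537.1 270.9  60.4]
  atz [536.7 278.9  72. ]
  atz [538.9 264.6  72. ]
fan_mark [257.6   218.106] [281.008 198.408]
  tri [558.7  -9.6  48.8]
  atz [5.61e+02 3.00e-01 6.20e+01]
  atz [557.6 -10.9  62. ]
```

View pics/crop1.png

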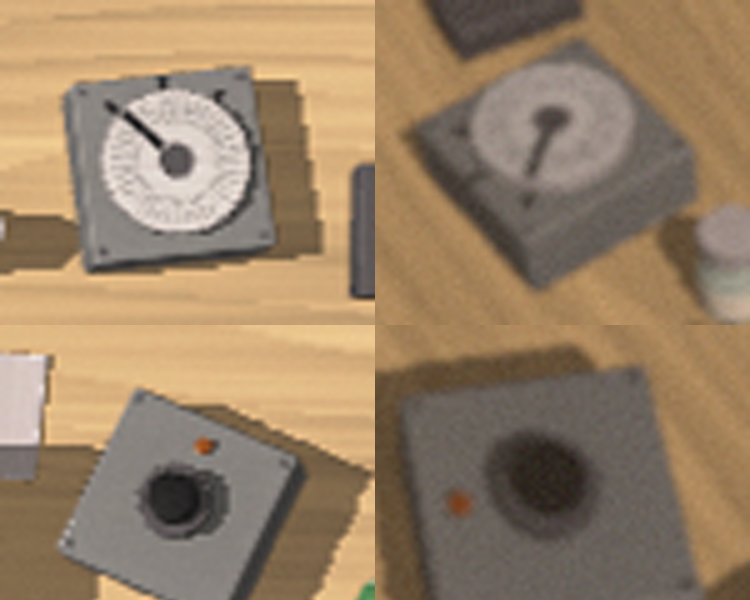

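Both crops fit. The selector has a large dial, three marks, and the pointer at the first mark, anticlockwise of the middle. The grey starter has a black button. The triangulated heights are off by about 12 mm, so I'll refine with the wrist camera on the way.

```bash
cat >> h.py <<'E'
def plan(start,goal,n):
    # start/goal x,y,z,yaw(rad); prints rows
    p=np.array(start,float);g=np.array(goal,float);st=(g-p)/n
    for i in range(n):
        y=p[3];c,s=np.cos(y),np.sin(y);d=st
        print([0,[round((d[0]*c+d[1]*s)/10,2),round(-d[2]/10,2),round((-d[0]*s+d[1]*c)/10,2)],[0,round(-np.degrees(st[3]),2),0]])
        p=p+st
E
python3 -c "
from h import *
plan([162,629,199,1.319],[564,216,220,.466],16)"
```

```text
[0, [np.float64(-1.87), np.float64(-0.13), np.float64(-3.08)], [0, np.float64(3.05), 0]]
[0, [np.float64(-1.71), np.float64(-0.13), np.float64(-3.17)], [0, np.float64(3.05), 0]]
[0, [np.float64(-1.54), np.float64(-0.13), np.float64(-3.26)], [0, np.float64(3.05), 0]]
[0, [np.float64(-1.36), np.float64(-0.13), np.float64(-3.34)], [0, np.float64(3.05), 0]]
[0, [np.float64(-1.18), np.float64(-0.13), np.float64(-3.4)], [0, np.float64(3.05), 0]]
[0, [np.float64(-1.0), np.float64(-0.13), np.float64(-3.46)], [0, np.float64(3.05), 0]]
[0, [np.float64(-0.81), np.float64(-0.13), np.float64(-3.51)], [0, np.float64(3.05), 0]]
[0, [np.float64(-0.62), np.float64(-0.13), np.float64(-3.55)], [0, np.float64(3.05), 0]]
[0, [np.float64(-0.43), np.float64(-0.13), np.float64(-3.58)], [0, np.float64(3.05), 0]]
[0, [np.float64(-0.24), np.float64(-0.13), np.float64(-3.59)], [0, np.float64(3.05), 0]]
[0, [np.float64(-0.05), np.float64(-0.13), np.float64(-3.6)], [0, np.float64(3.05), 0]]
[0, [np.float64(0.14), np.float64(-0.13), np.float64(-3.6)], [0, np.float64(3.05), 0]]
[0, [np.float64(0.33), np.float64(-0.13), np.float64(-3.59)], [0, np.float64(3.05), 0]]
[0, [np.float64(0.52), np.float64(-0.13), np.float64(-3.56)], [0, np.float64(3.05), 0]]
[0, [np.float64(0.71), np.float64(-0.13), np.float64(-3.53)], [0, np.float64(3.05), 0]]
[0, [np.float64(0.9), np.float64(-0.13), np.float64(-3.49)], [0, np.float64(3.05), 0]]
```

{"op": "play_rows", "data": {
  "rows": [
    [0, [-1.9, -0.1, -3.1], [0, 3, 0]],
    [0, [-1.7, -0.1, -3.2], [0, 3, 0]],
    [0, [-1.5, -0.1, -3.3], [0, 3, 0]],
    [0, [-1.4, -0.1, -3.3], [0, 3, 0]],
    [0, [-1.2, -0.1, -3.4], [0, 3, 0]],
    [0, [-1.0, -0.1, -3.5], [0, 3, 0]],
    [0, [-0.8, -0.1, -3.5], [0, 3, 0]],
    [0, [-0.6, -0.1, -3.6], [0, 3, 0]]
  ]
}}

```text
clock: 2.5
eef_pos: [365.7, 422.0, 208.4]
tool_rot: [-1.571, -0.001, 0.898]
force: [0.3, 0.5, 0.1]
width: 0.1
```

{"op": "play_rows", "data": {
  "rows": [
    [0, [-0.4, -0.1, -3.6], [0, 3, 0]],
    [0, [-0.2, -0.1, -3.6], [0, 3, 0]],
    [0, [-0.1, -0.1, -3.6], [0, 3, 0]],
    [0, [0.1, -0.1, -3.6], [0, 3, 0]],
    [0, [0.3, -0.1, -3.6], [0, 3, 0]],
    [0, [0.5, -0.1, -3.6], [0, 3, 0]],
    [0, [0.7, -0.1, -3.5], [0, 3, 0]],
    [0, [0, 0, 0], [0, 0, 0]]
  ]
}}

```text
clock: 3.3
eef_pos: [546.6, 237.3, 215.6]
tool_rot: [-1.576, -0.002, 0.524]
force: [-0.4, -0.5, -0.1]
width: -0.2
```

```bash
python3 - <<'E'
from h import *
s=ctrl.read_state();print({k:np.round(s[k],3) for k in('clock','qpos','qd','eef_pos','tool_rot','force','width')})
W=ctrl.get_image('wrist');save(W,'w1')
for t in('start_top','starter'):
    for c in ctrl.mark_of(W,t)[:3]:
        u=px(c);print(t,u.round(1),round(c['conf'],2),atz(W,u,72 if 'top' in t else 0).round(1))
E
```

```text
{'clock': np.float64(3.3), 'qpos': array([-0.636,  0.545,  0.278,  1.664, -0.169,  0.954,  0.226]), 'qd': array([-0.052, -0.011, -0.069,  0.032, -0.029,  0.01 , -0.012]), 'eef_pos': array([546.6  , 237.264, 215.617]), 'tool_rot': array([-1.576, -0.002,  0.524]), 'force': array([-0.382, -0.542, -0.096]), 'width': np.float64(-0.221)}
start_top [279.8 145.4] 0.84 [528.7 277.   72. ]
start_top [47.4 98.1] 0.68 [312.4 207.   72. ]
starter [284.6 138.9] 0.83 [533.5 281.7   0. ]
starter [ 92.9 106. ] 0.62 [320.5 204.9   0. ]
```

View pics/w1.png

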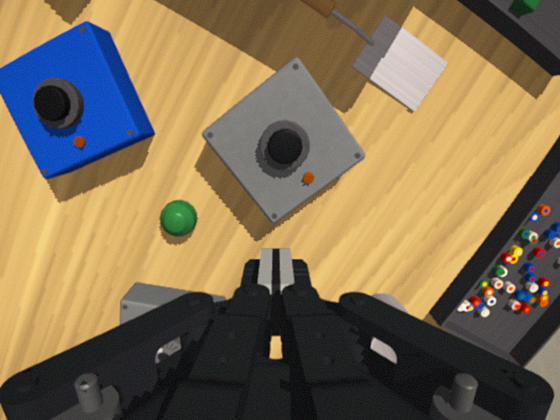

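The wrist view shows the grey starter at about (284,140), button cap at (284,145), with the blue look-alike at (60,100). I'll go on to the dial and view it the same way.

```bash
python3 -c "
from h import *
plan([546.6,237.3,215.6,.524],[492,-326,216,-.48],15)" | sed 's/np.float64//g'
```

```text
[0, [(-2.19), (-0.0), (-3.07)], [0, (3.83), 0]]
[0, [(-1.98), (-0.0), (-3.21)], [0, (3.83), 0]]
[0, [(-1.76), (-0.0), (-3.33)], [0, (3.83), 0]]
[0, [(-1.54), (-0.0), (-3.45)], [0, (3.83), 0]]
[0, [(-1.3), (-0.0), (-3.54)], [0, (3.83), 0]]
[0, [(-1.06), (-0.0), (-3.62)], [0, (3.83), 0]]
[0, [(-0.82), (-0.0), (-3.68)], [0, (3.83), 0]]
[0, [(-0.57), (-0.0), (-3.73)], [0, (3.83), 0]]
[0, [(-0.32), (-0.0), (-3.76)], [0, (3.83), 0]]
[0, [(-0.07), (-0.0), (-3.77)], [0, (3.83), 0]]
[0, [(0.18), (-0.0), (-3.77)], [0, (3.83), 0]]
[0, [(0.44), (-0.0), (-3.75)], [0, (3.83), 0]]
[0, [(0.69), (-0.0), (-3.71)], [0, (3.83), 0]]
[0, [(0.93), (-0.0), (-3.66)], [0, (3.83), 0]]
[0, [(1.17), (-0.0), (-3.59)], [0, (3.83), 0]]
```

{"op": "play_rows", "data": {
  "rows": [
    [0, [-2.2, 0, -3.1], [0, 3.8, 0]],
    [0, [-2.0, 0, -3.2], [0, 3.8, 0]],
    [0, [-1.8, 0, -3.3], [0, 3.8, 0]],
    [0, [-1.5, 0, -3.4], [0, 3.8, 0]],
    [0, [-1.3, 0, -3.5], [0, 3.8, 0]],
    [0, [-1.1, 0, -3.6], [0, 3.8, 0]],
    [0, [-0.8, 0, -3.7], [0, 3.8, 0]],
    [0, [-0.6, 0, -3.7], [0, 3.8, 0]]
  ]
}}

```text
clock: 4.25
eef_pos: [515.4, -55.6, 215.2]
tool_rot: [-1.57, -0.0, 0.004]
force: [0.6, -0.4, 0.1]
width: -0.3
```

{"op": "play_rows", "data": {
  "rows": [
    [0, [-0.3, 0, -3.8], [0, 3.8, 0]],
    [0, [-0.1, 0, -3.8], [0, 3.8, 0]],
    [0, [0.2, 0, -3.8], [0, 3.8, 0]],
    [0, [0.4, 0, -3.7], [0, 3.8, 0]],
    [0, [0.7, 0, -3.7], [0, 3.8, 0]],
    [0, [0.9, 0, -3.7], [0, 3.8, 0]],
    [0, [1.2, 0, -3.6], [0, 3.8, 0]],
    [0, [0, 0, 0], [0, 0, 0]]
  ]
}}

```text
clock: 5.05
eef_pos: [493.0, -325.4, 215.4]
tool_rot: [-1.575, -0.002, -0.467]
force: [0.1, 0.7, 0.6]
width: 0.3
```

```bash
python3 - <<'E'
from h import *
for i in range(2): W=ctrl.get_image('wrist')
s=ctrl.read_state();print({k:np.round(s[k],3) for k in('clock','qpos','qd','eef_pos','tool_rot','force','width')})
save(W,'w2'); np.save('w2.npy',W,allow_pickle=True)
for t in('dial_centre','dial_mark','selector','fan_mark'):
    for c in ctrl.mark_of(W,t)[:3]:
        u=px(c);print(t,u.round(1),round(c['conf'],2),atz(W,u,62 if '_' in t else 0).round(1))
E
```

```text
{'clock': np.float64(5.15), 'qpos': array([ 0.181,  0.578,  0.555,  1.687, -0.355,  0.98 ,  0.404]), 'qd': array([-0.03 , -0.007, -0.029,  0.016, -0.004,  0.002,  0.001]), 'eef_pos': array([ 494.504, -319.44 ,  214.768]), 'tool_rot': array([-1.57e+00,  1.00e-03, -4.60e-01]), 'force': array([-0.055,  0.233,  0.454]), 'width': np.float64(0.139)}
dial_centre [272.1 131.6] 0.9 [ 515.5 -269.8   62. ]
dial_mark [286.3  85.5] 0.77 [ 546.7 -237.6   62. ]
dial_mark [275.  128.7] 0.4 [ 519.3 -268.6   62. ]
```

View pics/w2.png

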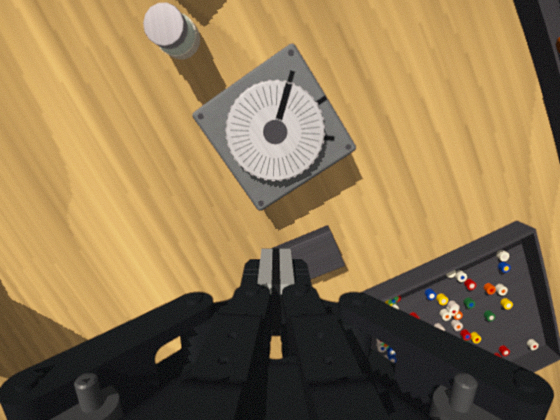

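The wrist view shows the grey selector with the dial disc centred at about (275,131). The pointer runs to (291,73) at the first mark, with the middle mark at (321,99) and the third at (329,138), both clockwise of it. Next I'll refine the centres.

```bash
python3 - <<'E'
from h import *
W=np.load('w2.npy',allow_pickle=True).item()
W2=ctrl.get_image('wrist');T=ctrl.get_image('top');S=ctrl.get_image('scene')
s=ctrl.read_state();print(s['clock'],s['eef_pos'].round(1),np.round(s['tool_rot'],3),np.round(s['qd'],3))
save(W2,'w3')
for P in(W2,T,S):
    for t in('dial_centre','dial_mark'):
        for c in ctrl.mark_of(P,t)[:1]: print(t,px(c).round(1),atz(P,px(c),62).round(1))
    r=[c for c in ctrl.regions_of(P,'dial_centre')][:2]
    for c in r:
        m=c['pixels'].astype(np.uint8); ys,xs=np.nonzero(m);(e)=cv2.fitEllipse(max(cv2.findContours(m,0,2)[0],key=len)); print('reg',c['conf'],e, atz(P,e[0],58).round(1))
g=cv2.cvtColor(W2['img'],cv2.COLOR_RGB2BGR)[40:220,180:370]
cv2.imwrite('pics/c3.png',cv2.resize(g,None,fx=3,fy=3,interpolation=2))
print(tri([(W,(275,131)),(T,(360.2,212)),(S,(225,148.5))]))
E
```

```text
5.5 [ 494.7 -319.3  215.1] [-1.57   0.    -0.459] [ 0.006  0.001  0.004 -0.004 -0.001  0.     0.001]
dial_centre [275.2 136.4] [ 517.2 -271.2   62. ]
dial_mark [287.5  89. ] [ 547.2 -236.7   62. ]
reg 0.72 ((275.2256774902344, 131.7319793701172), (139.2843475341797, 144.94912719726562), 163.3307647705078) [ 519.2 -267.3   58. ]
dial_centre [358.8 210. ] [ 522.9 -269.    62. ]
dial_mark [349.  202.3] [ 548.3 -236.8   62. ]
reg 0.94 ((351.7867126464844, 201.23785400390625), (14.276165962219238, 42.67043685913086), 72.12593841552734) [ 553.  -246.8   58. ]
dial_centre [226.9 147.8] [ 514.3 -271.9   62. ]
dial_mark [222.8 160.1] [ 547.  -233.9   62. ]
reg 0.93 ((226.2421112060547, 157.55381774902344), (43.156490325927734, 53.834327697753906), 74.67244720458984) [ 532.6 -241.1   58. ]
[ 518.2896093  -272.60265239   60.64811127]
```

View pics/c3.png

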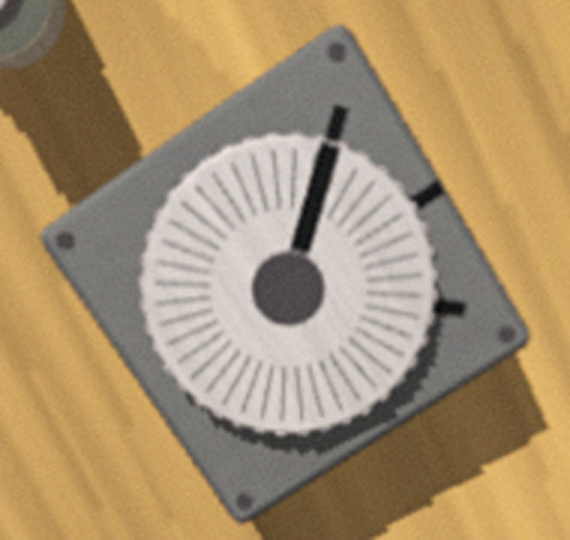

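The enlarged crop confirms the large dial on the grey station, with the pointer at the first of three marks. The triangulated centre is (518, -272, 61), and the height fits 62. I'll descend to just above the face at radius 31, on the near right side.

{"op": "play_rows", "data": {
  "rows": [
    [0, [0.2, 1.5, 0.4], [0, 0, 0]],
    [0, [0.1, 1.8, 0.4], [0, 0, 0]],
    [0, [0.1, 1.8, 0.3], [0, 0, 0]],
    [0, [0.1, 1.8, 0.3], [0, 0, 0]],
    [0, [0.1, 1.8, 0.3], [0, 0, 0]],
    [0, [0.1, 1.8, 0.3], [0, 0, 0]],
    [0, [0.1, 1.7, 0.3], [0, 0, 0]],
    [0, [0.1, 1.4, 0], [0, 0, 0]]
  ]
}}

```text
clock: 6.75
eef_pos: [512.3, -302.6, 76.9]
tool_rot: [-1.57, 0.002, -0.46]
force: [-0.2, 0.3, -0.1]
width: -0.1
```

```bash
python3 - <<'E'
from h import *
W=ctrl.get_image('wrist');save(W,'w4')
s=ctrl.read_state();print({k:np.round(s[k],3) for k in('clock','qpos','qd','eef_pos','tool_rot','force','width')})
E
```

```text
{'clock': np.float64(6.8), 'qpos': array([ 0.213,  0.756,  0.449,  1.792, -0.476,  0.708,  0.464]), 'qd': array([-0.005, -0.026,  0.023, -0.002,  0.025,  0.06 , -0.02 ]), 'eef_pos': array([ 511.231, -302.279,   75.173]), 'tool_rot': array([-1.57 ,  0.005, -0.461]), 'force': array([-0.703, -0.11 , -0.135]), 'width': np.float64(0.159)}
```

View pics/w4.png

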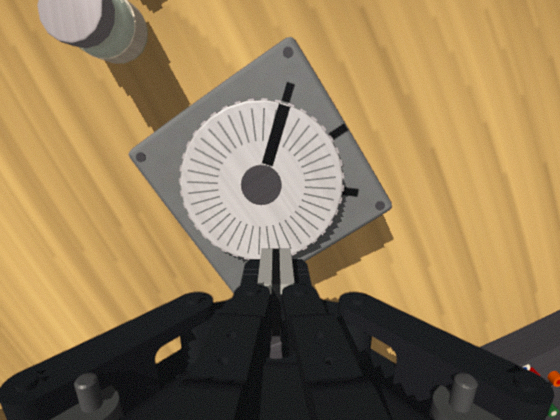

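```bash
python3 - <<'E'
from h import *
W=ctrl.get_image('wrist');s=ctrl.read_state();print(s['eef_pos'].round(1))
E=np.array(W['extrinsics'])
def proj(p):
    q=E[:3,:3].T@(np.array(p)-E[:3,3]);a=np.array([q[0]/-q[2],-q[1]/-q[2]]);a=a*(1+W['k1']*(a@a));return (a*[W['fx'],W['fy']]+[W['cx'],W['cy']]).round(1)
t=np.array(s['eef_pos']);y=s['tool_rot'][2];x=np.array([np.cos(y),np.sin(y),0]);z=np.array([-np.sin(y),np.cos(y),0])
print('tcp',proj(t),'z+11',proj(t+11*z),'z-11',proj(t-11*z),'x+9',proj(t+9*x))
c=np.array([518,-272,62]);print('centre',proj(c),'tcp on face',proj([t[0],t[1],62]))
print(atz(W,(261,184),62).round(1))
E
```

```text
[ 511.2 -302.7   76.5]
tcp [276.5 245.9] z+11 [276.5 227.2] z-11 [276.5 263.9] x+9 [292.6 245.9]
centre [263.4 186.9] tcp on face [276.6 236.9]
[ 517.5 -269.9   62. ]
```

{"op": "play_rows", "data": {
  "rows": [
    [0, [-0.1, 0.3, 0.2], [0, 0, 0]],
    [0, [0, 0.3, 0.2], [0, 0, 0]],
    [0, [0, 0.3, 0.1], [0, 0, 0]],
    [0, [0, 0.2, 0], [0, 0, 0]],
    [0, [0, 0.1, 0], [0, 0, 0]],
    [0, [0, 0.1, 0], [0, 0, 0]],
    [0, [0, 0.1, 0], [0, 0, 0]],
    [0, [0, 0, 0], [0, 0, 0]]
  ]
}}

```text
clock: 7.65
eef_pos: [513.8, -299.0, 65.0]
tool_rot: [-1.571, 0.0, -0.461]
force: [0.3, 0.1, 0.1]
width: -0.2
```

{"op": "play_rows", "data": {
  "rows": [
    [0, [0, 0.1, 0], [0, 0, 0]],
    [0, [0, 0.1, 0], [0, 0, 0]],
    [0, [0, 0.1, 0], [0, 0, 0]],
    [0, [0, 0.1, 0], [0, 0, 0]],
    [0, [0, 0, 0], [0, 0, 0]],
    [0, [0, 0, 0], [0, 0, 0]],
    [0, [0, 0, 0], [0, 0, 0]],
    [0, [0, 0, 0], [0, 0, 0]]
  ]
}}

```text
clock: 8.45
eef_pos: [513.9, -299.0, 61.1]
tool_rot: [-1.571, -0.0, -0.461]
force: [0.1, 0.8, 0.1]
width: 0.0
```

{"op": "play_rows", "data": {
  "rows": [
    [0, [0, 0.1, 0], [0, 0, 0]],
    [0, [0, 0, 0], [0, 0, 0]],
    [0, [0, 0.1, 0], [0, 0, 0]],
    [0, [0, 0, 0], [0, 0, 0]],
    [0, [0, 0, 0], [0, 0, 0]],
    [0, [0, 0, 0], [0, 0, 0]],
    [0, [0, 0, 0], [0, 0, 0]],
    [0, [0, 0, 0], [0, 0, 0]]
  ]
}}

```text
clock: 9.25
eef_pos: [513.9, -299.0, 59.1]
tool_rot: [-1.571, -0.0, -0.461]
force: [-0.1, 0.8, -0.3]
width: 0.1
```

```bash
python3 - <<'E'
from h import *
W=ctrl.get_image('wrist');S=ctrl.get_image('scene')
a=cv2.resize(cv2.cvtColor(W['img'][60:320,130:420],cv2.COLOR_RGB2BGR),(560,500));b=cv2.resize(cv2.cvtColor(S['img'][100:220,180:300],cv2.COLOR_RGB2BGR),(500,500))[:,:240+200]
cv2.imwrite('pics/c5.png',np.hstack([a,b])[:, :1000]); cv2.imwrite('pics/c5.png',cv2.resize(cv2.imread('pics/c5.png'),(800,400)))
s=ctrl.read_state();print(s['eef_pos'].round(1),s['force'].round(2),s['tau'].round(2))
E
```

```text
[ 513.8 -299.    59.1] [ 0.25 -0.39 -1.1 ] [ 0.000e+00 -5.457e+01  7.370e+00 -1.263e+01  1.000e-02  0.000e+00
  0.000e+00]
```

View pics/c5.png

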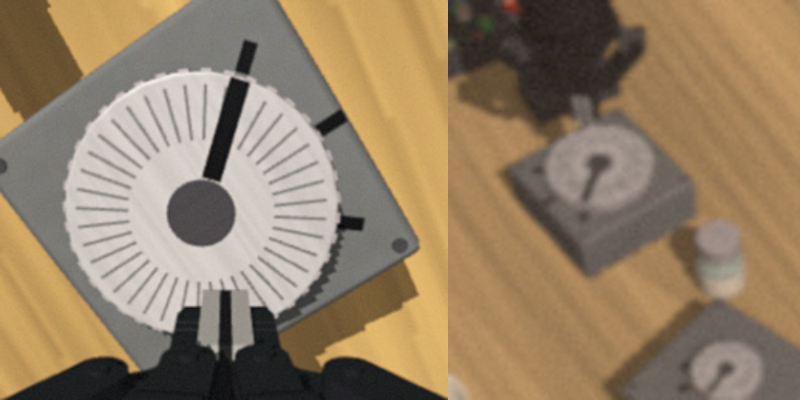

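The wrist view shows the fingertip's far edge over the dial face at about radius 27, not yet touching. The pointer is still on the first mark. I'll keep lowering slowly.

{"op": "play_rows", "data": {
  "rows": [
    [0, [0, 0.1, 0], [0, 0, 0]],
    [0, [0, 0, 0], [0, 0, 0]],
    [0, [0, 0, 0], [0, 0, 0]],
    [0, [0, 0.1, 0], [0, 0, 0]],
    [0, [0, 0, 0], [0, 0, 0]],
    [0, [0, 0, 0], [0, 0, 0]],
    [0, [0, 0, 0], [0, 0, 0]],
    [0, [0, 0, 0], [0, 0, 0]]
  ]
}}

```text
clock: 10.15
eef_pos: [513.8, -299.0, 57.1]
tool_rot: [-1.571, -0.0, -0.461]
force: [0.8, 0.3, 0.7]
width: 0.2
```

```bash
python3 - <<'E'
from h import *
W=ctrl.get_image('wrist');save(W,'w6')
s=ctrl.read_state();print(s['clock'],s['eef_pos'].round(1),s['force'].round(2),s['tau'].round(2))
E
```

```text
10.2 [ 513.8 -299.    57.1] [ 0.17 -0.33 -1.06] [-0.000e+00 -5.463e+01  7.360e+00 -1.255e+01  1.000e-02  0.000e+00
 -0.000e+00]
```

View pics/w6.png

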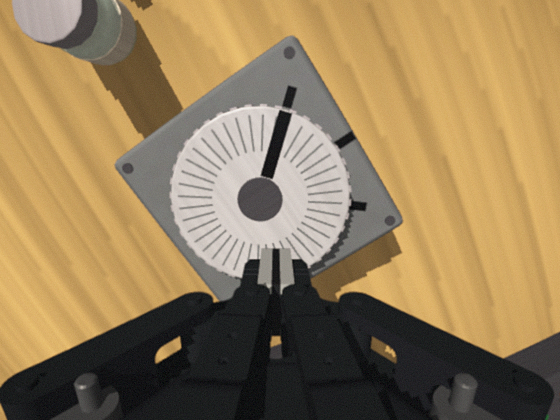

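{"op": "play_rows", "data": {
  "rows": [
    [0, [0, 0.1, 0], [0, 0, 0]],
    [0, [0, 0, 0], [0, 0, 0]],
    [0, [0, 0.1, 0], [0, 0, 0]],
    [0, [0, 0, 0], [0, 0, 0]],
    [0, [0, 0.1, 0], [0, 0, 0]],
    [0, [0, 0, 0], [0, 0, 0]],
    [0, [0, 0, 0], [0, 0, 0]],
    [0, [0, 0, 0], [0, 0, 0]]
  ]
}}

```text
clock: 11.0
eef_pos: [513.9, -299.0, 54.1]
tool_rot: [-1.571, -0.0, -0.461]
force: [0.4, 0.4, 0.1]
width: 0.2
```

```bash
python3 - <<'E'
from h import *
W0=np.load('w2.npy',allow_pickle=True).item()
W=ctrl.get_image('wrist');save(W,'w7');S=ctrl.get_image('scene');T=ctrl.get_image('top')
s=ctrl.read_state();print(s['clock'],s['eef_pos'].round(1),s['force'].round(2)); print(np.round(W['extrinsics'],3)[:3,3],np.round(W0['extrinsics'],3)[:3,3])
np.save('w7.npy',W,allow_pickle=True)
def hub(P,guess):
    g=P['img'].astype(int).sum(2);x,y=map(int,guess);
    m=np.zeros(g.shape,np.uint8);m[y-30:y+30,x-30:x+30]=(g[y-30:y+30,x-30:x+30]<330)
    n,l,st,c=cv2.connectedComponentsWithStats(m);k=l[y,x];return c[k],st[k]
a,b=hub(W0,(275,131));print(a,b)
print(W['img'][200,260],W['img'][205,258])
g=[cv2.resize(cv2.cvtColor(S['img'][90:210,160:280],cv2.COLOR_RGB2BGR),(400,400),interpolation=2),cv2.resize(cv2.cvtColor(T['img'][170:270,310:410],cv2.COLOR_RGB2BGR),(400,400),interpolation=2)]
cv2.imwrite('pics/c7.png',np.hstack(g))
E
```

```text
11.15 [ 513.9 -299.    54.1] [-0.41 -0.6   0.4 ]
[ 543.963 -238.118  226.277] [ 524.076 -260.826  387.135]
[276.14795009 126.68270945] [264 101  23  43 561]
[83 78 79] [79 75 77]
```

View pics/w7.png

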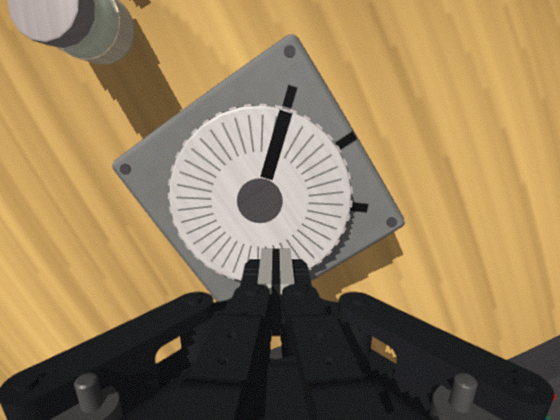

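View pics/c7.png

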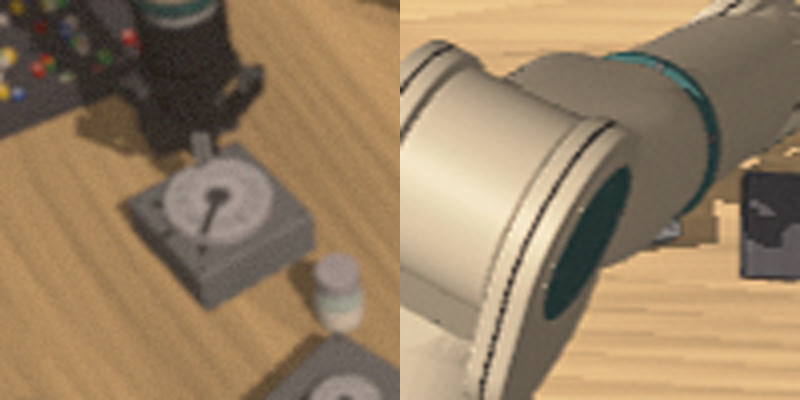

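```bash
python3 - <<'E'
from h import *
W0=np.load('w2.npy',allow_pickle=True).item();W=np.load('w7.npy',allow_pickle=True).item()
print(tri([(W0,(275.2,135.5)),(W,(260,200.5))]))
print(tri([(W0,(291,73)),(W,(292,88))]))
# hubs in w3 crop: centre (288,288)/3+(180,40)=(276,136)
# fingertip: back-project seen tip far edge at heights
for z in(50,54,58,62,66): print(z,atz(W,(275,248),z).round(1),atz(W,(260,200.5),z).round(1))
# dial diameter: left/right edges at z=62
for z in(54,58,62,66):
    a,b=atz(W,(168,193),z),atz(W,(352,200),z);print(z,np.linalg.norm(a-b))
a=W['img'][60:300,150:390];cv2.imwrite('pics/c8.png',cv2.resize(cv2.cvtColor(a,cv2.COLOR_RGB2BGR),(600,600),interpolation=2))
E
```

```text
[ 515.78409444 -275.04689666   42.23259513]
[ 559.97874574 -225.93146527   22.49847353]
50 [ 511.5 -302.2   50. ] [ 516.7 -273.2   50. ]
54 [ 512.2 -300.7   54. ] [ 517.3 -272.4   54. ]
58 [ 513.  -299.3   58. ] [ 517.9 -271.6   58. ]
62 [ 513.7 -297.8   62. ] [ 518.5 -270.8   62. ]
66 [ 514.5 -296.4   66. ] [ 519.1 -270.    66. ]
54 99.92607684044815
58 97.60594698577951
62 95.28581713111102
66 92.96568727644255
```

View pics/c8.png

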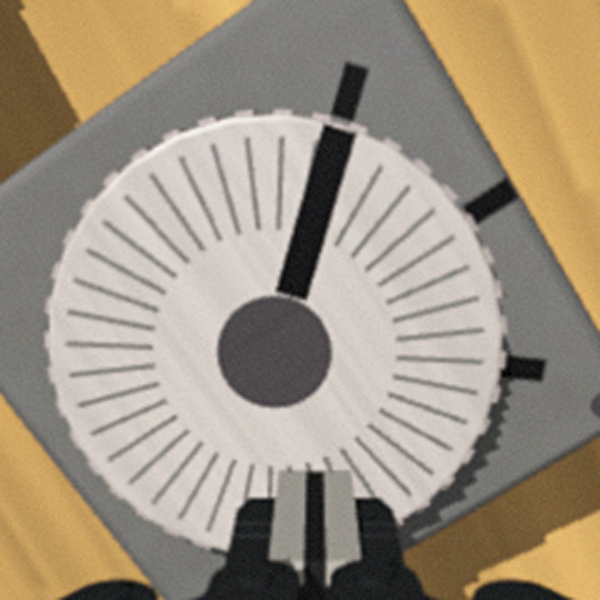

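```bash
python3 - <<'E'
from h import *
W=np.load('w7.npy',allow_pickle=True).item();S=ctrl.get_image('scene')
for u in((220,139),(220,137),(222,138)):
    print(u,tri([(S,u),(W,(275,248))]).round(1))
for z in(54,62,70,78,86):print(z,atz(S,(220,139),z).round(1))
# dial hub in same scene pic
g=S['img'][110:180,190:260];cv2.imwrite('pics/c9.png',cv2.resize(cv2.cvtColor(g,cv2.COLOR_RGB2BGR),(560,560),interpolation=2))
def proj(P,p):
    E=np.array(P['extrinsics']);q=E[:3,:3].T@(np.array(p)-E[:3,3]);a=np.array([q[0]/-q[2],-q[1]/-q[2]]);a=a*(1+P['k1']*(a@a));return (a*[P['fx'],P['fy']]+[P['cx'],P['cy']]).round(1)
t=ctrl.read_state()['eef_pos'];print('tcp in scene',proj(S,t),'centre',proj(S,(518,-272,62)),'contact pt on face',proj(S,(513.9,-299,62)))
E
```

```text
(220, 139) [ 522.  -288.3   90.2]
(220, 137) [ 523.5 -283.5  102.9]
(222, 138) [ 519.3 -286.5   93.2]
54 [ 512.8 -323.7   54. ]
62 [ 515.5 -316.    62. ]
70 [ 518.2 -308.2   70. ]
78 [ 520.9 -300.5   78. ]
86 [ 523.6 -292.8   86. ]
tcp in scene [223.3 144. ] centre [225.8 148.3] contact pt on face [223.  142.2]
```

View pics/c9.png

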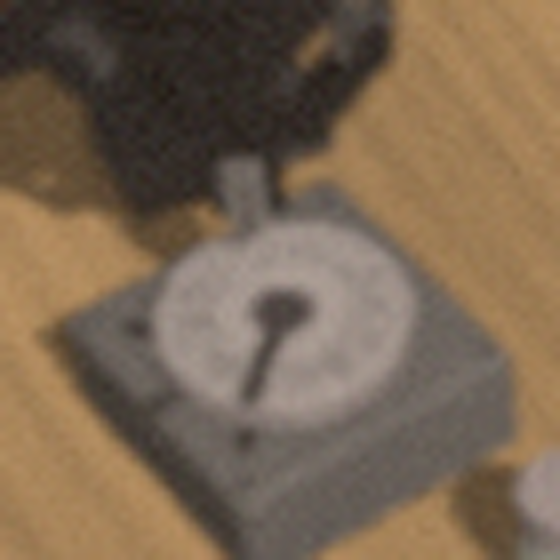

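The scene view puts the fingertip on or above the far rim, at about (220,139). The TCP reading would put it at (223,144), inside the dial, and no force shows. Combining the scene and wrist rays gives a tip height of about 88, so the fingertip stands roughly 30 mm above where the reading says. The force decides, so I'll keep lowering in guarded steps.

{"op": "play_rows", "data": {
  "rows": [
    [0, [0, 0.2, 0], [0, 0, 0]],
    [0, [0, 0.2, 0], [0, 0, 0]],
    [0, [0, 0.2, 0], [0, 0, 0]],
    [0, [0, 0.2, 0], [0, 0, 0]],
    [0, [0, 0.2, 0], [0, 0, 0]],
    [0, [0, 0.2, 0], [0, 0, 0]],
    [0, [0, 0, 0], [0, 0, 0]],
    [0, [0, 0, 0], [0, 0, 0]]
  ]
}}

```text
clock: 12.0
eef_pos: [513.8, -299.0, 42.0]
tool_rot: [-1.571, 0.0, -0.461]
force: [-0.6, -0.8, -0.8]
width: -0.4
```

```bash
python3 - <<'E'
from h import *
W=ctrl.get_image('wrist');S=ctrl.get_image('scene')
s=ctrl.read_state();print(s['clock'],s['eef_pos'].round(1),s['force'].round(2))
a=cv2.resize(cv2.cvtColor(W['img'][60:300,150:390],cv2.COLOR_RGB2BGR),(400,400),interpolation=2)
g=cv2.resize(cv2.cvtColor(S['img'][110:180,190:260],cv2.COLOR_RGB2BGR),(400,400),interpolation=2);cv2.imwrite('pics/c10.png',np.hstack([a,g]))
E
```

```text
12.1 [ 513.9 -299.1   42.2] [0.81 0.52 0.3 ]
```

View pics/c10.png

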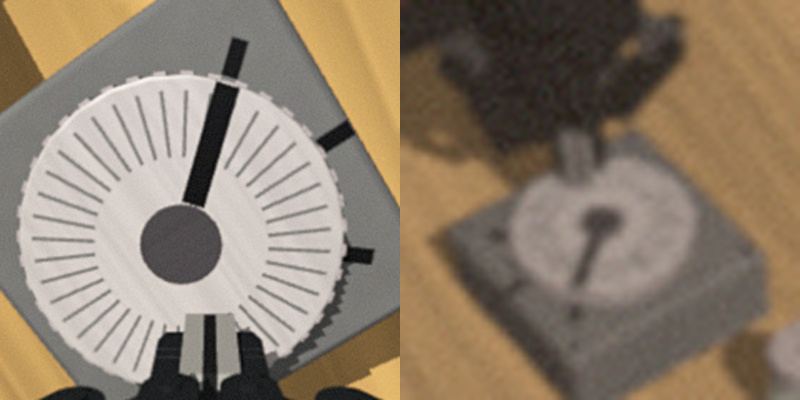

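{"op": "play_rows", "data": {
  "rows": [
    [0, [0, 0.2, 0], [0, 0, 0]],
    [0, [0, 0.2, 0], [0, 0, 0]],
    [0, [0, 0.2, 0], [0, 0, 0]],
    [0, [0, 0.1, 0], [0, 0, 0]],
    [0, [0, 0.1, 0], [0, 0, 0]],
    [0, [0, 0, 0], [0, 0, 0]],
    [0, [0, 0, 0], [0, 0, 0]],
    [0, [0, 0, 0], [0, 0, 0]]
  ]
}}

```text
clock: 12.9
eef_pos: [513.9, -299.0, 34.2]
tool_rot: [-1.571, -0.0, -0.461]
force: [0.5, 0.5, -0.1]
width: -0.0
```

{"op": "play_rows", "data": {
  "rows": [
    [0, [0, 0.1, 0], [0, 0, 0]],
    [0, [0, 0, 0], [0, 0, 0]],
    [0, [0, 0.1, 0], [0, 0, 0]],
    [0, [0, 0, 0], [0, 0, 0]],
    [0, [0, 0, 0], [0, 0, 0]],
    [0, [0, 0, 0], [0, 0, 0]],
    [0, [0, 0, 0], [0, 0, 0]],
    [0, [0, 0, 0], [0, 0, 0]]
  ]
}}

```text
clock: 13.7
eef_pos: [513.8, -299.0, 32.1]
tool_rot: [-1.571, -0.0, -0.461]
force: [0.3, -0.1, 0.4]
width: 0.2
```

```bash
python3 - <<'E'
from h import *
W=ctrl.get_image('wrist');S=ctrl.get_image('scene')
s=ctrl.read_state();print(s['clock'],s['eef_pos'].round(1),s['force'].round(2))
a=cv2.resize(cv2.cvtColor(W['img'][60:300,150:390],cv2.COLOR_RGB2BGR),(400,400),interpolation=2)
g=cv2.resize(cv2.cvtColor(S['img'][110:180,190:260],cv2.COLOR_RGB2BGR),(400,400),interpolation=2);cv2.imwrite('pics/c11.png',np.hstack([a,g]))
E
```

```text
13.8 [ 513.9 -299.    32.1] [-0.24 -0.07  0.13]
```

View pics/c11.png

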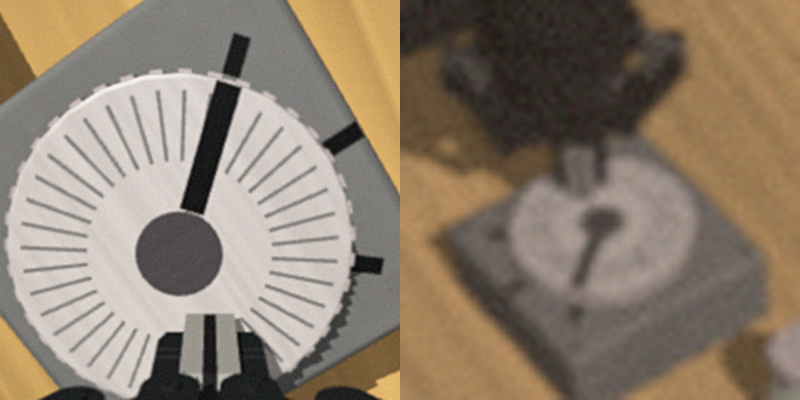

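The tip's far edge now projects at radius 17, which is where the pad edge should meet the face. Contact is close.

{"op": "play_rows", "data": {
  "rows": [
    [0, [0, 0.1, 0], [0, 0, 0]],
    [0, [0, 0, 0], [0, 0, 0]],
    [0, [0, 0.1, 0], [0, 0, 0]],
    [0, [0, 0, 0], [0, 0, 0]],
    [0, [0, 0.1, 0], [0, 0, 0]],
    [0, [0, 0, 0], [0, 0, 0]],
    [0, [0, 0, 0], [0, 0, 0]],
    [0, [0, 0, 0], [0, 0, 0]]
  ]
}}

```text
clock: 14.6
eef_pos: [514.2, -299.1, 30.8]
tool_rot: [-1.57, -0.001, -0.461]
force: [-1.5, 1.5, 12.5]
width: -0.3
```

Contact: 12.5 N at a reading of 30.8, so the true tip height is the reading plus 31. Now I'll sweep 40° clockwise rigidly about the dial axis.

{"op": "play_rows", "data": {
  "rows": [
    [0, [-0.23, 0.05, -0.06], [0, 5, 0]],
    [0, [-0.23, 0, -0.06], [0, 5, 0]],
    [0, [-0.23, 0, -0.06], [0, 5, 0]],
    [0, [-0.23, 0, -0.06], [0, 5, 0]],
    [0, [-0.23, 0, -0.06], [0, 5, 0]],
    [0, [-0.23, 0, -0.06], [0, 5, 0]],
    [0, [-0.23, 0, -0.06], [0, 5, 0]],
    [0, [-0.23, 0, -0.06], [0, 5, 0]]
  ]
}}

```text
clock: 15.4
eef_pos: [498.6, -291.6, 30.7]
tool_rot: [-1.569, -0.004, -1.163]
force: [-3.0, -0.2, 13.5]
width: -0.1
```

```bash
python3 - <<'E'
from h import *
W=ctrl.get_image('wrist');S=ctrl.get_image('scene')
s=ctrl.read_state();print(s['clock'],s['eef_pos'].round(1),s['tool_rot'].round(3),s['force'].round(2))
a=cv2.resize(cv2.cvtColor(W['img'][60:300,150:390],cv2.COLOR_RGB2BGR),(400,400),interpolation=2)
g=cv2.resize(cv2.cvtColor(S['img'][110:180,190:260],cv2.COLOR_RGB2BGR),(400,400),interpolation=2);cv2.imwrite('pics/c12.png',np.hstack([a,g]))
E
```

```text
15.5 [ 498.5 -291.6   30.7] [-1.569 -0.004 -1.162] [-1.44 -0.57 13.61]
```

View pics/c12.png

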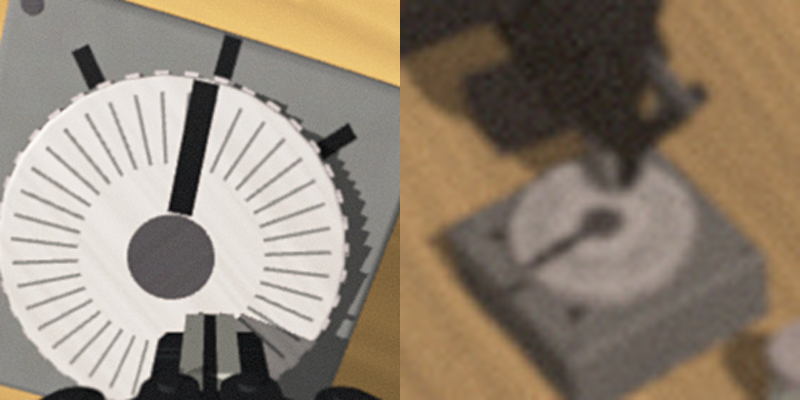

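The wrist view shows the pointer just short of the middle mark (pointer tip at (207,85), mark at (228,60) in the crop), well past half-way. I'll lift off so it can settle.

{"op": "play_rows", "data": {
  "rows": [
    [0, [0, -0.3, 0], [0, 0, 0]],
    [0, [0, -0.5, 0], [0, 0, 0]],
    [0, [0, -1.0, 0], [0, 0, 0]],
    [0, [0, -2.0, 0], [0, 0, 0]],
    [0, [0, -2.0, 0], [0, 0, 0]],
    [0, [0, -2.0, 0], [0, 0, 0]],
    [0, [0, -1.5, 0], [0, 0, 0]],
    [0, [0, 0, 0], [0, 0, 0]]
  ]
}}

```text
clock: 16.3
eef_pos: [498.7, -290.8, 123.7]
tool_rot: [-1.569, -0.003, -1.159]
force: [0.8, 0.1, -0.3]
width: 0.1
```

```bash
python3 - <<'E'
from h import *
W=ctrl.get_image('wrist');save(W,'w13')
s=ctrl.read_state();print(s['clock'],s['eef_pos'].round(1),s['tool_rot'].round(3),s['force'].round(2),s['qpos'].round(2))
c=atz(W,px(ctrl.mark_of(W,'dial_centre')[0]),62)
m=atz(W,px(ctrl.mark_of(W,'dial_mark')[0]),62);print(c,m,np.degrees(np.arctan2(*(m-c)[[1,0]])))
a=cv2.resize(cv2.cvtColor(W['img'][30:290,130:390],cv2.COLOR_RGB2BGR),(580,580),interpolation=2);cv2.imwrite('pics/c13.png',a)
E
```

```text
16.35 [ 498.1 -290.   122.4] [-1.570e+00 -1.000e-03 -1.159e+00] [-0.95  0.24 -0.03] [ 0.05  0.72  0.7   1.82 -0.62  0.83 -0.1 ]
[ 518.12188852 -272.22044079   62.        ] [ 563.14558926 -263.6703826    62.        ] 10.75250757502142
```

View pics/c13.png

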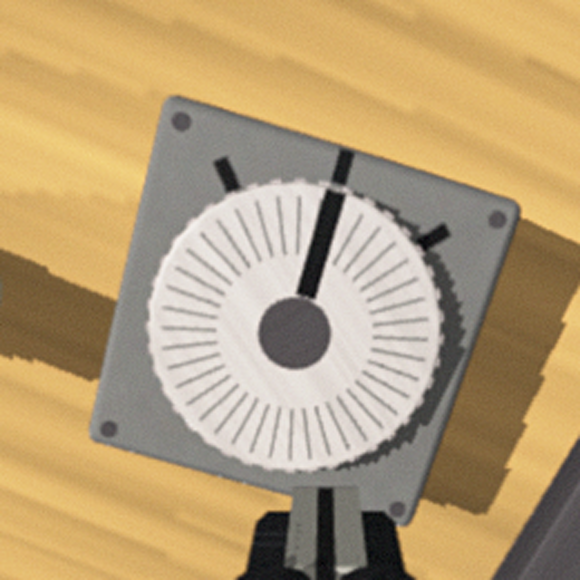

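The pointer has settled collinear with the middle mark, at 10.8° measured against about 11° expected. The finger is clear. Next, the grey starter.

```bash
python3 -c "
from h import *
plan([498.1,-290,122.4,-1.159],[535,207,152,0],15)" | sed 's/np.float64//g'
```

```text
[0, [(-2.94), (-0.2), (1.55)], [0, (-4.43), 0]]
[0, [(-2.81), (-0.2), (1.77)], [0, (-4.43), 0]]
[0, [(-2.66), (-0.2), (1.99)], [0, (-4.43), 0]]
[0, [(-2.5), (-0.2), (2.19)], [0, (-4.43), 0]]
[0, [(-2.33), (-0.2), (2.37)], [0, (-4.43), 0]]
[0, [(-2.14), (-0.2), (2.54)], [0, (-4.43), 0]]
[0, [(-1.93), (-0.2), (2.7)], [0, (-4.43), 0]]
[0, [(-1.72), (-0.2), (2.84)], [0, (-4.43), 0]]
[0, [(-1.5), (-0.2), (2.97)], [0, (-4.43), 0]]
[0, [(-1.26), (-0.2), (3.07)], [0, (-4.43), 0]]
[0, [(-1.02), (-0.2), (3.16)], [0, (-4.43), 0]]
[0, [(-0.77), (-0.2), (3.23)], [0, (-4.43), 0]]
[0, [(-0.52), (-0.2), (3.28)], [0, (-4.43), 0]]
[0, [(-0.27), (-0.2), (3.31)], [0, (-4.43), 0]]
[0, [(-0.01), (-0.2), (3.32)], [0, (-4.43), 0]]
```

{"op": "play_rows", "data": {
  "rows": [
    [0, [-2.9, -0.4, 1.5], [0, -4.4, 0]],
    [0, [-2.8, -0.4, 1.8], [0, -4.4, 0]],
    [0, [-2.7, -0.4, 2.0], [0, -4.4, 0]],
    [0, [-2.5, -0.4, 2.2], [0, -4.4, 0]],
    [0, [-2.3, -0.4, 2.4], [0, -4.4, 0]],
    [0, [-2.1, -0.3, 2.5], [0, -4.4, 0]],
    [0, [-1.9, -0.3, 2.7], [0, -4.4, 0]],
    [0, [-1.7, -0.3, 2.8], [0, -4.4, 0]]
  ]
}}

```text
clock: 17.25
eef_pos: [517.6, -24.6, 149.7]
tool_rot: [-1.572, 0.002, -0.542]
force: [1.3, 0.8, 0.2]
width: 0.2
```

{"op": "play_rows", "data": {
  "rows": [
    [0, [-1.5, 0, 3.0], [0, -4.4, 0]],
    [0, [-1.3, 0, 3.1], [0, -4.4, 0]],
    [0, [-1.0, 0, 3.2], [0, -4.4, 0]],
    [0, [-0.8, 0, 3.2], [0, -4.4, 0]],
    [0, [-0.5, 0, 3.3], [0, -4.4, 0]],
    [0, [-0.3, 0, 3.3], [0, -4.4, 0]],
    [0, [0, 0, 3.2], [0, -4.4, 0]],
    [0, [0, 0, 0], [0, 0, 0]]
  ]
}}

```text
clock: 18.05
eef_pos: [535.4, 211.5, 148.9]
tool_rot: [-1.568, 0.002, 0.002]
force: [-0.3, 0.5, -1.0]
width: -0.4
```

```bash
python3 - <<'E'
from h import *
for i in range(3): W=ctrl.get_image('wrist')
save(W,'w14')
s=ctrl.read_state();print(s['clock'],s['eef_pos'].round(1),s['tool_rot'].round(3),s['force'].round(2),s['qpos'].round(2))
for c in ctrl.mark_of(W,'start_top')[:3]: print(px(c),c['conf'],atz(W,px(c),72))
T=ctrl.get_image('top')
for c in ctrl.mark_of(T,'start_top')[:4]: print('top',px(c),c['conf'],atz(T,px(c),72))
E
```

```text
18.2 [536.  204.1 149.7] [-1.572  0.002 -0.009] [-0.21 -0.33 -0.38] [-0.71  0.62  0.47  1.8  -0.37  0.81 -0.06]
[ 14.28  211.596] 0.87 [315.99601851 203.9837565   72.        ]
top [194.6   205.884] 0.59 [525.37089655 273.16903076  72.        ]
top [215.88  270.102] 0.48 [316.83737676 193.92138123  72.        ]
```

View pics/w14.png

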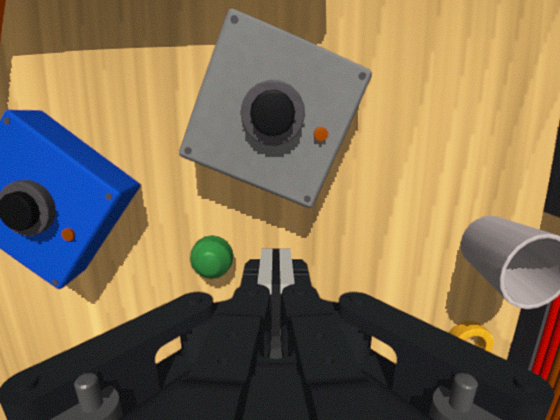

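The grey starter with the black button cap is at (272,113). The blue look-alike is at (50,195) and the green paperweight at (211,257).

```bash
python3 - <<'E'
from h import *
W=ctrl.get_image('wrist');T=ctrl.get_image('top');S=ctrl.get_image('scene')
s=ctrl.read_state();print(s['clock'],s['eef_pos'].round(1),s['tool_rot'].round(3))
# cap: dark pixels
g=W['img'].astype(int).max(2);m=np.zeros(g.shape,np.uint8);m[70:160,230:320]=g[70:160,230:320]<55
n,l,st,c=cv2.connectedComponentsWithStats(m);k=1+np.argmax(st[1:,4]);print(c[k],st[k]);u=c[k]
print(atz(W,u,72),atz(T,(194.5,204.8),72),atz(S,(324.6,295.4),72))
print(tri([(W,u),(T,(194.5,204.8)),(S,(324.6,295.4))]))
a=W['img'][0:220,160:390];cv2.imwrite('pics/c14.png',cv2.resize(cv2.cvtColor(a,cv2.COLOR_RGB2BGR),None,fx=2.5,fy=2.5,interpolation=2))
E
```

```text
18.5 [536.7 204.3 150.7] [-1.571  0.    -0.009]
[270.7377551  114.91683673] [ 248   88   46   55 1960]
[533.56748466 274.67668573  72.        ] [529.00203458 273.68958424  72.        ] [537.74703435 279.1950514   72.        ]
[532.83406467 275.29739913  58.768588  ]
```

View pics/c14.png

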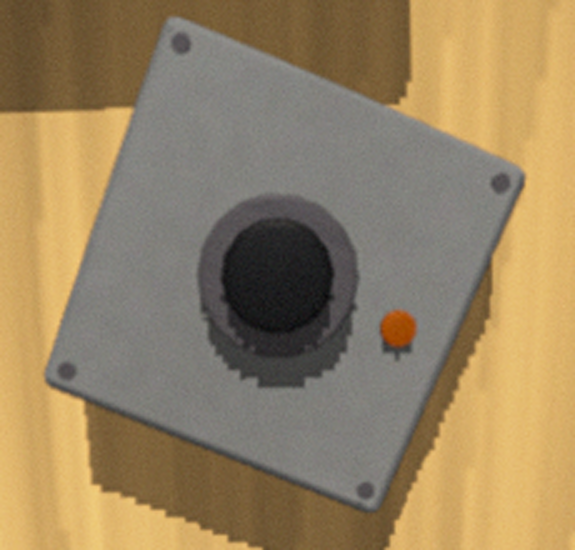

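```bash
python3 - <<'E'
from h import *
W=ctrl.get_image('wrist')
print(atz(W,(271.2,110),72),np.mean([atz(W,(160+a/2.5,b/2.5),50) for a,b in((180,43),(500,183),(366,490),(67,371))],0))
E
```

```text
[534.06319861 279.08686227  72.        ] [533.79668434 278.90395536  50.        ]
```

{"op": "play_rows", "data": {
  "rows": [
    [0, [-0.1, 0.8, 1.1], [0, 0, 0]],
    [0, [-0.1, 1.2, 1.1], [0, 0, 0]],
    [0, [-0.1, 1.2, 1.1], [0, 0, 0]],
    [0, [0, 1.2, 1.0], [0, 0, 0]],
    [0, [0, 1.2, 1.0], [0, 0, 0]],
    [0, [0, 1.2, 1.0], [0, 0, 0]],
    [0, [0, 1.2, 1.0], [0, 0, 0]],
    [0, [0, 1.0, 0], [0, 0, 0]]
  ]
}}

```text
clock: 19.35
eef_pos: [533.6, 280.5, 59.1]
tool_rot: [-1.57, 0.001, -0.005]
force: [-1.0, 0.4, 0.0]
width: -0.0
```

```bash
python3 - <<'E'
from h import *
W=ctrl.get_image('wrist');save(W,'w15')
s=ctrl.read_state();print(s['clock'],s['eef_pos'].round(1),s['tool_rot'].round(3),s['force'].round(2))
E
```

```text
19.4 [532.8 278.7  57.9] [-1.572  0.003 -0.006] [-0.01  0.06 -1.64]
```

View pics/w15.png

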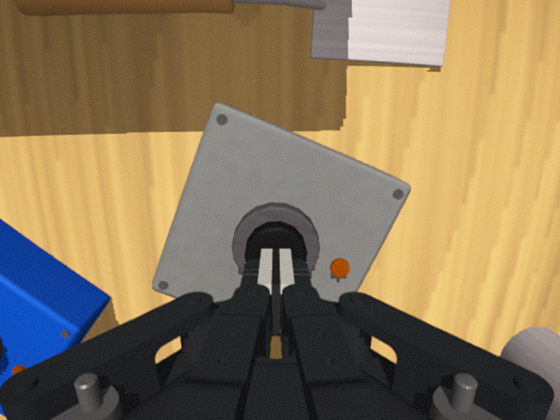

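Both estimates put the button at (534, 279), and the finger is centred over it. Now I'll press.

{"op": "play_rows", "data": {
  "rows": [
    [0, [0, 0.4, 0], [0, 0, 0]],
    [0, [0, 0.4, 0], [0, 0, 0]],
    [0, [0, 0.4, 0], [0, 0, 0]],
    [0, [0, 0.4, 0], [0, 0, 0]],
    [0, [0, 0.1, 0], [0, 0, 0]],
    [0, [0, 0.1, 0], [0, 0, 0]],
    [0, [0, 0, 0], [0, 0, 0]],
    [0, [0, 0, 0], [0, 0, 0]]
  ]
}}

```text
clock: 20.2
eef_pos: [534.3, 278.4, 42.7]
tool_rot: [-1.571, -0.0, -0.007]
force: [-0.2, -0.3, -0.2]
width: 0.2
```

{"op": "play_rows", "data": {
  "rows": [
    [0, [0, 0.2, 0], [0, 0, 0]],
    [0, [0, 0.2, 0], [0, 0, 0]],
    [0, [0, 0.1, 0], [0, 0, 0]],
    [0, [0, 0.1, 0], [0, 0, 0]],
    [0, [0, 0.1, 0], [0, 0, 0]],
    [0, [0, 0.1, 0], [0, 0, 0]],
    [0, [0, 0, 0], [0, 0, 0]],
    [0, [0, 0, 0], [0, 0, 0]]
  ]
}}

```text
clock: 21.0
eef_pos: [534.5, 278.5, 34.9]
tool_rot: [-1.57, -0.001, -0.007]
force: [-0.6, 0.7, 5.5]
width: 0.0
```

Force is 5.5 N at a reading of 34.9, near the bottom. I'll push a little more to make sure of the stop.

{"op": "play_rows", "data": {
  "rows": [
    [0, [0, 0.1, 0], [0, 0, 0]],
    [0, [0, 0.1, 0], [0, 0, 0]],
    [0, [0, 0.1, 0], [0, 0, 0]],
    [0, [0, 0, 0], [0, 0, 0]],
    [0, [0, 0, 0], [0, 0, 0]],
    [0, [0, 0, 0], [0, 0, 0]],
    [0, [0, 0, 0], [0, 0, 0]],
    [0, [0, 0, 0], [0, 0, 0]]
  ]
}}

```text
clock: 21.8
eef_pos: [534.7, 278.5, 34.6]
tool_rot: [-1.569, -0.001, -0.008]
force: [-5.9, -0.6, 25.2]
width: -0.1
```

It has bottomed out: the reading stays at 34.6 while the force rises to 25 N. Releasing.

{"op": "play_rows", "data": {
  "rows": [
    [0, [0, -0.4, 0], [0, 0, 0]],
    [0, [0, -0.5, 0], [0, 0, 0]],
    [0, [0, -1.0, 0], [0, 0, 0]],
    [0, [0, -2.0, 0], [0, 0, 0]],
    [0, [0, -2.5, 0], [0, 0, 0]],
    [0, [0, -2.5, -1], [0, 0, 0]],
    [0, [0, -2.0, -2], [0, 0, 0]],
    [0, [0, -1, -2], [0, 0, 0]]
  ]
}}

```text
clock: 22.6
eef_pos: [534.2, 227.8, 152.1]
tool_rot: [-1.57, -0.001, -0.006]
force: [0.7, -0.2, -0.2]
width: 0.4
```

{"op": "play_rows", "data": {
  "rows": [
    [0, [0, 0, -1], [0, 0, 0]],
    [0, [0, 0, 0], [0, 0, 0]],
    [0, [0, 0, 0], [0, 0, 0]],
    [0, [0, 0, 0], [0, 0, 0]],
    [0, [0, 0, 0], [0, 0, 0]],
    [0, [0, 0, 0], [0, 0, 0]],
    [0, [0, 0, 0], [0, 0, 0]],
    [0, [0, 0, 0], [0, 0, 0]]
  ]
}}

```text
clock: 23.4
eef_pos: [533.7, 218.5, 150.5]
tool_rot: [-1.571, 0.0, -0.007]
force: [-0.1, 0.5, 0.1]
width: 0.1
```

```bash
python3 - <<'E'
from h import *
S=ctrl.get_image('scene');T=ctrl.get_image('top');W=ctrl.get_image('wrist')
s=ctrl.read_state();print(s['clock'],s['eef_pos'].round(1),s['qd'].round(3),s['force'].round(2))
cr=lambda P,x,y,w,h:cv2.resize(cv2.cvtColor(P['img'][y:y+h,x:x+w],cv2.COLOR_RGB2BGR),(400,300),interpolation=2)
cv2.imwrite('pics/c16.png',np.vstack([np.hstack([cr(T,320,180,80,60),cr(S,190,120,80,60)]),np.hstack([cr(W,140,0,280,210),cr(T,130,130,280,210)])]))
save(S,'s16')
E
```

```text
23.55 [533.8 218.3 150.6] [ 0.002 -0.    -0.001  0.     0.     0.001 -0.001] [ 0.81  0.05 -0.31]
```

View pics/c16.png

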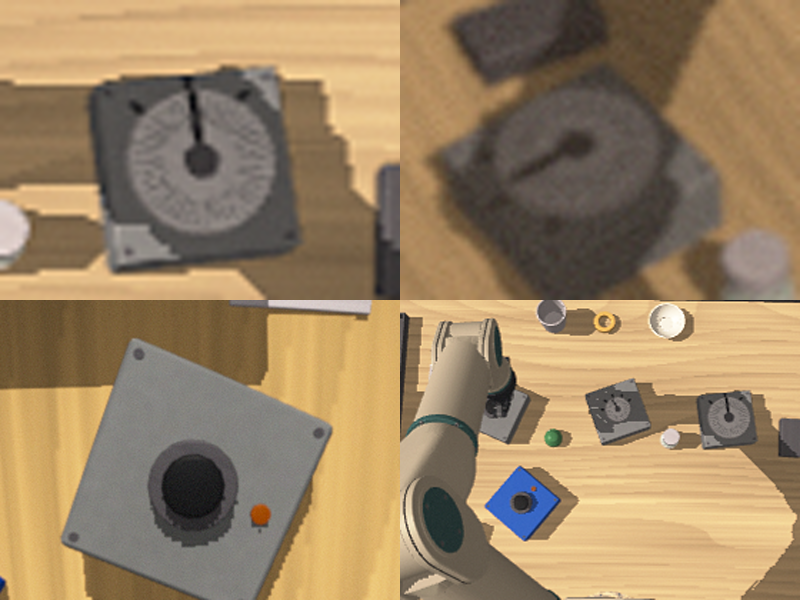

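View pics/s16.png

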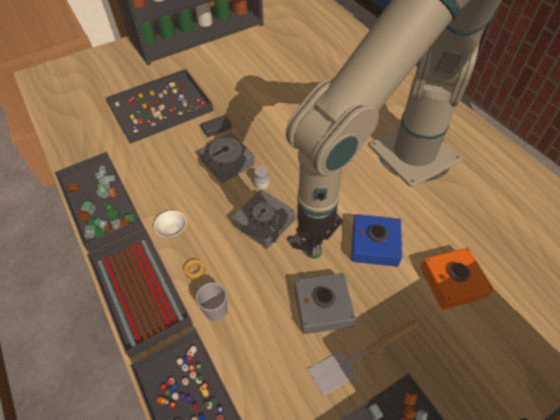

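The top crop shows the pointer on the middle mark. The button is up, the gripper is clear (true tip height about 180 mm) and the bystanders are in place. Handing in.

```bash
python3 -c "
from cell import ctrl
print(ctrl.finish_job())"
```

```text
the job is handed in; nothing more can be done
None
```

The dial is set one click clockwise, the start button has been pressed and released, and the job is handed in at about 23.6 s of the 42 s allowed.

- **Dial:** I pressed the shut fingertips on the face about 27 mm off the axis with about 13 N. I swept 40° clockwise, lifted off, and the dial sprang the rest of the way by itself. Its pointer lies on the middle mark in the wrist and top views, and measured 10.8° against about 11° expected.
- **Button:** After that I pressed the grey starter's button until it stopped: 5.5 N near the bottom, then 25 N with no further travel. I then lifted off; in the last wrist picture the button looks up.
- **Bystanders:** In the last pictures the loose things, the fan dial and the blue and orange look-alikes look unmoved. I judged this by eye and did not measure it. The gripper is clear, with force readings at noise level.

**Disagreements:**
- The real fingertips stand about 31 mm higher than the reported TCP. I found this from the images and first contact, and allowed for it when pressing the button.
- One three-view triangulation of the button's height gave 59 mm instead of 72 mm. I used the stated height with the wrist view instead, and contact bore that out.

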